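Pack the portable radio kit into its fitted case

TASK

Pack the portable station kit: lay the handheld radio, the hand microphone, the round dummy load and the square power meter each in its own fitted tray in the open case, the right way round, flat down on the tray floor, and let go. Set them in, do not drop them, and leave the coffee mug and the Morse key where they stand.

Things in the scene. Friction and masses are not known exactly. Their poses are not given: they have to be found in the camera images.
- radio_center (a point): Centre of the loose handheld radio's body, 17 mm above its underside. Dark grey, 90 (x) x 54 (y) x 34 mm (z), on its back, keypad and pale display up, 0.26 kg. x points to the antenna end: a rubber stub, 11 mm thick, sticks out 38 mm there, 14 mm to the +y side of the middle, its axis 14 mm above the underside, with a 9 mm knob beside it. z up. Grip it across the 54 mm.
- mic_center (a point): Grip point, 16 mm above the underside, in the handle of the loose dark grey hand microphone (no cord), lying face up, 32 mm thick, 0.20 kg. x points to its wide head with the round grille: handle 46 mm wide (y) from 42 mm behind this point to 18 mm ahead of it, head 64 mm wide from there to 58 mm ahead. z up. Grip it across the 46 mm handle.
- load_center (a point): Centre of the loose dummy load, half-way up: an upright black finned cylinder, diameter 51 mm, 46 mm tall, with a silver flange and coax socket (16 mm thick) on top to 60 mm total height; this point is on its axis 30 mm above its underside, z up. 0.32 kg. Its yaw does not matter.
- meter_center (a point): Centre of the loose power meter, 21 mm above its underside: light grey box 76 (x) x 60 (y) x 42 mm (z), white dial with red needle up (a 5 mm knob on top), 0.38 kg. x points to the end where two silver coax sockets (16 mm thick, 14 mm long, 16 mm either side of the middle, axis 15 mm above the underside) stick out. z up. Grip it across the 60 mm.
- tray_radio_home (a point): Where the radio's centre lies when home in its grey tray, same axes (x to the antenna end), 17 mm above the pocket floor. Rectangular pocket outlined by ribs 12 mm high, 5 mm clear of the radio all round, with a narrow opening for the antenna in the +x end; the end stop at -x is 18 mm high. Side ribs have 50 mm finger gaps, centred on this point, at +y and -y.
- tray_mic_home (a point): Where the microphone's grip point lies when home in its grey tray, same axes (x to the wide end), 16 mm above the pocket floor. Pocket with a narrow part for the handle and a wide part at +x for the head, ribs 12 mm high, 5 mm clear all round; finger gaps 48 mm long, centred on this point, at +y and -y.
- tray_load_home (a point): Where the dummy load's centre lies when home in its grey tray, 30 mm above the pocket floor. Round pocket, 60 mm inside, ribs 12 mm high, 36 mm finger gaps at +y and -y. All four trays are plates 148 (x) x 108 mm (y), two by two in random order in a shallow fixed black case; every pocket floor is 7 mm above the desk, the case walls 15 mm.
- tray_meter_home (a point): Where the meter's centre lies when home in its grey tray, same axes (x to the socket end), 21 mm above the pocket floor. Nearly square pocket, ribs 12 mm high, 5 mm clear all round, two openings for the sockets in the +x end; the end stop at -x is 18 mm high. Side ribs have 46 mm finger gaps, centred on this point, at +y and -y.
- mug_mid (a point): Bystander: white coffee mug, 80 mm across, 92 mm tall, loose, standing among the pieces; the point is on its axis at half height. Leave it where it stands.
- key_mid (a point): Bystander: Morse key, a brass lever with a black knob on a dark wooden base 100 (x) x 58 (y) mm, 48 mm tall, loose, among the pieces; the point is above the base's middle, 20 mm up. Leave it where it stands.
Things that resemble listed ones, but are neither listed nor needed, are in the scene too. Leave any brown or pink look-alike of the part that bears tray_load_home alone.

How it is judged (in metres and radians):
At the end, for the whole second after the job is handed in: Radio, microphone, dummy load and meter each lie in their own tray: centre within 12 mm horizontally and 4 mm in height of the tray's home point, level within 0.06 rad, turned within 0.2 rad of the tray (the round load may have any yaw), at rest (horizontal distance between radio_center and tray_radio_home below 0.012 m and z of radio_center in the frame of tray_radio_home between -0.004 and 0.004 m and angle between each of radio_center, mic_center, load_center, meter_center's own z axis and vertical below 0.06 rad and linear speed of each of radio, mic, load, meter below 0.02 m/s and angular speed of each of radio, mic, load, meter below 0.1 rad/s and angle between the x axis of radio_center and the x axis of tray_radio_home, either way round below 0.2 rad and horizontal distance between mic_center and tray_mic_home below 0.012 m and z of mic_center in the frame of tray_mic_home between -0.004 and 0.004 m and angle between the x axis of mic_center and the x axis of tray_mic_home, either way round below 0.2 rad and horizontal distance between load_center and tray_load_home below 0.012 m and z of load_center in the frame of tray_load_home between -0.004 and 0.004 m and horizontal distance between meter_center and tray_meter_home below 0.012 m and z of meter_center in the frame of tray_meter_home between -0.004 and 0.004 m and angle between the x axis of meter_center and the x axis of tray_meter_home, either way round below 0.2 rad); the robot touches nothing.
It fails at once if a piece is dropped into its tray (faster than 0.55 m/s within 40 mm of home) ((horizontal distance between radio_center and tray_radio_home below 0.03 m and z of radio_center in the frame of tray_radio_home below 0.04 m and linear speed of radio above 0.55 m/s) or (horizontal distance between mic_center and tray_mic_home below 0.03 m and z of mic_center in the frame of tray_mic_home below 0.04 m and linear speed of mic above 0.55 m/s) or (horizontal distance between load_center and tray_load_home below 0.03 m and z of load_center in the frame of tray_load_home below 0.04 m and linear speed of load above 0.55 m/s) or (horizontal distance between meter_center and tray_meter_home below 0.03 m and z of meter_center in the frame of tray_meter_home below 0.04 m and linear speed of meter above 0.55 m/s)).
It fails at once if the coffee mug is moved more than 30 mm or tipped (distance of mug_mid from where it was at the start of the episode above 0.03 m or angle between mug_mid's own z axis and vertical above 0.3 rad).
It fails at once if the Morse key is moved more than 30 mm or tipped (distance of key_mid from where it was at the start of the episode above 0.03 m or angle between key_mid's own z axis and vertical above 0.3 rad).
It also fails if it takes over 112 s, if anything falls off the work surface, if the arm or the gripper's body presses on something with over 40 N, if the wrist force passes 120 N, or if a joint passes its speed limit or range.

ROBOT

A 6-joint arm with a two-finger parallel gripper is mounted at the origin on the work surface. World frame = base frame: x ahead of the robot, y to its left, z up, the work surface at z = 0. Lengths are in mm, angles in rad, forces in N, time in s.
With the tool pointing down it reaches from about 300 to 850 mm from the base axis. Payload 4.2 kg.
Tool frame: the origin (TCP) lies at the very end of the fingers, on their centre line; the grasp point (between the pads) lies 19 mm behind it; z points along the fingers, y is the line along which they close (so a half turn about z gives the same grasp; the last joint's range is limited). The gripper opens to 91 mm and grips with 3 to 60 N. Pads are 32 mm wide; open, the fingers measure 118 mm over their backs; the gripper's body (76 mm by 178 mm) begins 60 mm behind the grasp point.
Start: joints at [-0.02, 0.32, 1.565, -0, 1.257, -0.02], TCP at [575.016, 0, 213.976] pointing down, gripper open.
Joint ranges: [-3.11, 3.11], [-0.84, 2.01], [0.21, 2.61], [-1.34, 4.49], [0.05, 2.63], [-2.56, 2.56]. Speed limits (rad/s): [2.57, 2.57, 3.14, 3.14, 3.14, 3.14].

INTERFACE

Orientations are given as [roll, pitch, yaw] about the fixed x, y, z axes, in that order (R = Rz(yaw) Ry(pitch) Rx(roll)).
In Python, from rig import bot gives the robot as it stands.
- The arm moves only by the shell command python3 -m inch 'ROWS'. ROWS is a JSON object of lists of equal length, an entry for each row: "turn": the turn, a rotation vector about the world's x, y, z in degrees, a list of three; "dp": the shift along the world's x, y, z in mm, a list of three; "gripper": the opening in per cent of the stroke, from 0 (shut) to 100 (fully open). A call has 1 to 5 rows; each row shifts and turns the commanded pose from where the row before left it; what a row does not reach is not made up. A row lasts 1/12 s, in which the tool goes at most 41.7 mm and 7.16 degrees, less where a joint would pass 70% of its speed; a pose out of reach is approached as far as the arm can. A call is refused whole if a number of a shift passes 41.7 or a number of a turn 7.16, either way. A call with a gripper value outside its range is refused whole. The fingers move at their own pace and stop on an object; the grip force is fixed at half the most. Time passes only in rows, so rows that do not move let the fingers close. It gives the time, the measured TCP pose, the force, the opening and the grip force at its end, in the units of the state.
- bot.read_state(): the state, without advancing time (a new reading comes with each control period).
- bot.grab_frame(name): name is "scene" or "side" or "wrist"; returns the picture (400x640x3 uint8, red, green, blue); there is no depth.
- bot.camera_model(name): a dict with "intrinsics" (3x3 intrinsics, pixels), "k1" (the pictures are not rectified: a ray, as slopes to the right and down, at radius r is drawn at 1 + k1 r^2 times it, then the intrinsics apply), "R" (3x3) and "t" (3): a world point X has camera coordinates R X + t; the wrist camera has in their place "T_tool_cam" (4x4, takes a point from camera to tool coordinates, whose origin is the TCP and whose axes are the flange's). Camera axes: x right, y down, z forward; pixel columns grow to the right and rows downward; lengths in mm; the calibration is good to about 2 mm. A picture is of the moment at which its call begins: read the wrist's pose just before it. camera_model takes no time and is no camera call.
- bot.close_job(): hands the job in; it is judged then, once.
The state is a dict: "time_s": time; "qpos": joint angles; "joint_velocities": joint speeds; "joint_torque": joint torques, N m; "eef_pos": TCP position; "ee_rot": TCP orientation; "force": force on the tool from outside, world axes, zero at the start; "torque": the same for the moment, N m; "finger_gap": finger opening in mm; "grasp_force": force on a finger pad.
Only numpy, scipy, OpenCV 4.12 (cv2) and the standard library are available. Lean on these libraries where they do the work, as an engineer would, in place of code of your own. Each camera call takes 0.05 s, during which the arm holds its last target. There are 200 camera calls.

## Working session

There is one attempt and no reset: what is moved stays moved. The work goes in short steps, Python scripts to look and compute and a shell command to move; the robot and the scene stay as the last step left them, time stands still between calls to the robot, and variables do not carry over. Pictures are saved under pics/ and viewed, at most 14 in all, crops included, and the job is handed in when it is done.

```bash
ls; mkdir -p pics
python3 - <<'E'
from rig import bot
import cv2
for n in ("scene","side"):
    cv2.imwrite(f"pics/{n}0.png",cv2.cvtColor(bot.grab_frame(n),cv2.COLOR_RGB2BGR))
    print(n,bot.camera_model(n))
print(bot.camera_model("wrist")); print(bot.read_state())
E
```

```text
pics
scene {'intrinsics': array([[425.71342489,   0.        , 313.66454494],
       [  0.        , 425.71342489, 200.89683385],
       [  0.        ,   0.        ,   1.        ]]), 'k1': -0.08254658292403665, 'R': array([[-0.30936544,  0.95091153, -0.0077647 ],
       [ 0.54489983,  0.1705717 , -0.82096862],
       [-0.77934409, -0.2582103 , -0.57092052]]), 't': array([ 115.03798527, -175.86379162, 1498.8264169 ])}
side {'intrinsics': array([[406.31902053,   0.        , 320.56436607],
       [  0.        , 406.31902053, 197.64753474],
       [  0.        ,   0.        ,   1.        ]]), 'k1': -0.05008598032843417, 'R': array([[ 0.90868201, -0.41725631,  0.01393503],
       [-0.22149764, -0.51012339, -0.83109141],
       [ 0.35388671,  0.75211123, -0.55596123]]), 't': array([-376.04632995,  133.50004633, 1181.58926189])}
{'intrinsics': array([[302.63932914,   0.        , 319.65370974],
       [  0.        , 302.63932914, 202.63732237],
       [  0.        ,   0.        ,   1.        ]]), 'k1': 0.007100350058169349, 'T_tool_cam': array([[-3.31587751e-04, -9.66519985e-01, -2.56591131e-0
[... 280 characters left out ...]
0]])}
{'time_s': 0.1, 'qpos': array([-2.00196581e-02,  3.20231982e-01,  1.56554969e+00,  9.67469256e-06,
        1.25740500e+00, -2.00111045e-02]), 'joint_velocities': array([-0.0004475 , -0.00156379, -0.00345177, -0.00017801,  0.0021589 ,
        0.00025739]), 'joint_torque': array([ 5.01049108e-04, -4.13330913e+01, -2.32510239e+01,  7.29743019e-02,
        4.21804120e-02, -4.88014211e-05]), 'eef_pos': array([5.74547874e+02, 1.60587548e-03, 2.13204904e+02]), 'ee_rot': array([-3.13999914e+00, -4.10928319e-05,  1.57078475e+00]), 'force': array([-0.32154418, -0.61929429, -0.0100091 ]), 'torque': array([ 0.04203089,  0.0100975 , -0.02406684]), 'grasp_force': 0.0, 'finger_gap': 91.2591624964007}
```

View pictures.

View pics/scene0.png

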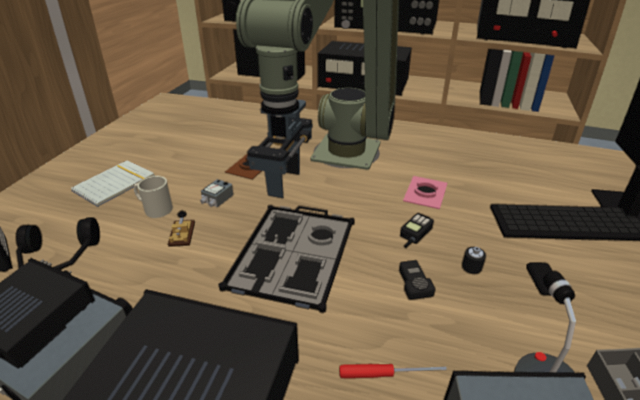

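View pics/side0.png

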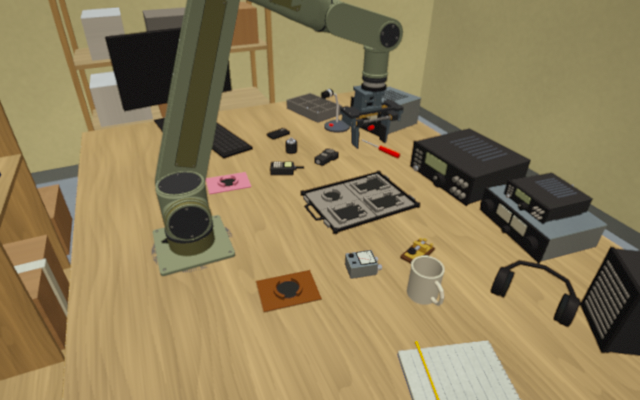

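```bash
cat > h.py <<'E'
import numpy as np, cv2
from rig import bot
from scipy.spatial.transform import Rotation as Ro
def cam(n,st=None):
    m=bot.camera_model(n)
    if n!="wrist": return m["intrinsics"],m["k1"],m["R"],m["t"]
    T=m["T_tool_cam"]; W=np.eye(4); W[:3,:3]=Ro.from_euler("xyz",st["ee_rot"]).as_matrix(); W[:3,3]=st["eef_pos"]
    C=np.linalg.inv(W@T); return m["intrinsics"],m["k1"],C[:3,:3],C[:3,3]
def D(k): return np.array([k,0,0,0,0.])
def bp(c,uv,z):
    K,k,R,t=c; p=cv2.undistortPoints(np.array(uv,float).reshape(-1,1,2),K,D(k)).reshape(-1,2)
    d=np.c_[p,np.ones(len(p))]@R; o=-R.T@t
    return o+d*((np.asarray(z)-o[2])/d[:,2])[:,None]
def pr(c,X):
    K,k,R,t=c; return cv2.projectPoints(np.array(X,float).reshape(-1,1,3),cv2.Rodrigues(R)[0],t,K,D(k))[0].reshape(-1,2)
def crop(im,x0,y0,x1,y1,s,f):
    a=cv2.resize(im[y0:y1,x0:x1],None,fx=s,fy=s,interpolation=cv2.INTER_CUBIC); cv2.imwrite("pics/"+f,cv2.cvtColor(a,cv2.COLOR_RGB2BGR))
E
python3 - <<'E'
from h import *
c=cam("scene"); n="mug meter key radio mic load case".split()
for a,p in zip(n,bp(c,[(155,195),(215,193),(181,232),(417,228),(415,280),(473,260),(290,255)],20)): print(a,p.round())
im=bot.grab_frame("scene"); crop(im,215,195,360,315,5,"case.png"); 
i2=cv2.convertScaleAbs(im,alpha=1.6); crop(i2,385,170,500,310,4,"right.png"); crop(i2,135,150,255,260,5,"left.png")
E
```

```text
mug [ 466. -463.   20.]
meter [ 403. -296.   20.]
key [ 593. -292.   20.]
radio [392. 291.  20.]
mic [583. 309.  20.]
load [476. 435.  20.]
case [589.  11.  20.]
```

View pics/case.png

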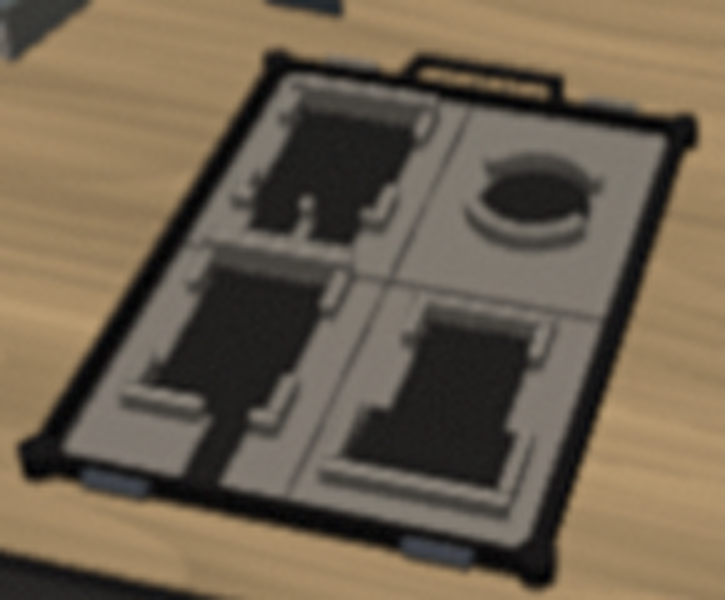

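View pics/right.png

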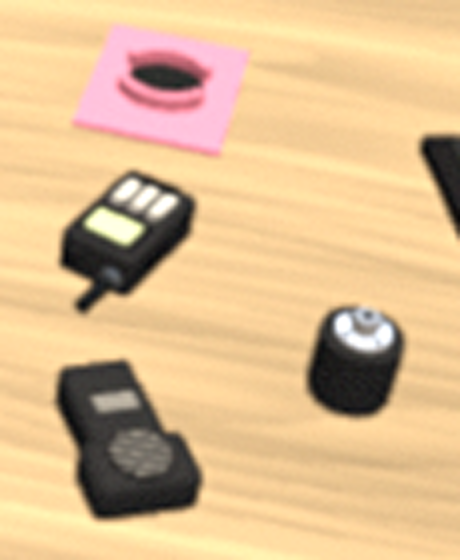

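View pics/left.png

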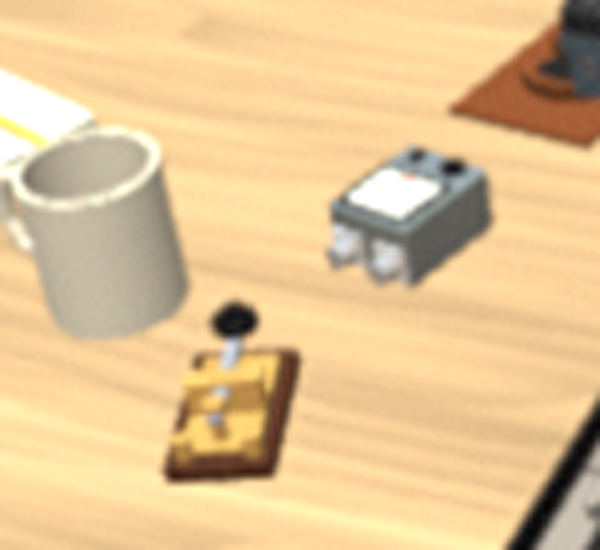

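Run:
```python
from h import *
im=bot.grab_frame("wrist"); crop(im,140,50,540,350,2,"w0.png")
st=bot.read_state(); c=cam("wrist",st); print(pr(c,[(589,11,7),(441,11,7),(737,11,7)]))
```

```text
[[332.09466104 172.71675626]
 [214.25454941 172.71205483]
 [450.10319426 172.65707387]]
```

View pics/w0.png

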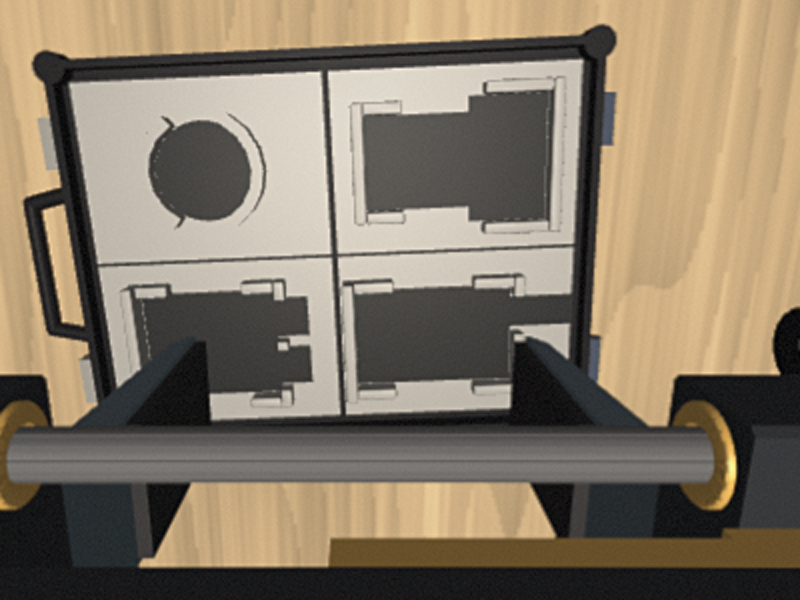

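Run:
```python
from h import *
c=cam("wrist",bot.read_state())
P={"vline":[(326,70),(342,415)],"hline":[(100,265),(577,246)],
"load":[(149,171),(252,169),(200,120),(201,220)],
"mic hL,headR":[(364,163),(549,157)],"mic handle t,b":[(415,112),(418,209)],"mic head t,b":[(510,93),(512,222)],
"radio L,R":[(358,340),(511,332)],"radio t,b":[(433,290),(436,383)],
"meter L":[(147,345)],"meter t,b":[(215,293),(222,392)]}
for k,v in P.items():
    X=bp(c,np.array(v)/2+(140,50),7); print(k,X[:,:2].round(1).tolist(),"mid",X.mean(0)[:2].round(1),"span",np.linalg.norm(X[0]-X[-1]).round(1))
```

```text
vline [[554.0, 114.3], [561.6, -104.8]] mid [557.8   4.7] span 219.2
hline [[409.2, -1.5], [710.0, 10.6]] mid [559.6   4.5] span 301.0
load [[445.4, 56.6], [508.1, 57.9], [478.5, 86.3], [475.0, 26.9]] mid [476.8  56.9] span 41.9
mic hL,headR [[576.2, 61.4], [688.1, 64.9]] mid [632.2  63.1] span 111.9
mic handle t,b [[606.5, 90.9], [609.7, 33.7]] mid [608.1  62.3] span 57.3
mic head t,b [[662.2, 101.5], [668.3, 25.7]] mid [665.2  63.6] span 76.1
radio L,R [[572.5, -51.4], [672.3, -45.9]] mid [622.4 -48.7] span 99.9
radio t,b [[620.5, -17.8], [624.5, -81.6]] mid [622.5 -49.7] span 63.9
meter L [[434.1, -54.8]] mid [434.1 -54.8] span 0.0
meter t,b [[480.8, -19.7], [481.3, -88.0]] mid [481.1 -53.9] span 68.3
```

```bash
python3 -m inch '{"dp":[[-12,34,11],[-12,34,11],[-12,34,11],[-12,34,11]],"turn":[[0,0,0],[0,0,0],[0,0,0],[0,0,0]],"gripper":[100,100,100,100]}' && python3 -m inch '{"dp":[[-12,34,11],[-12,34,11],[-12,34,11],[-12,34,11],[0,0,0]],"turn":[[0,0,0],[0,0,0],[0,0,0],[0,0,0],[0,0,0]],"gripper":[100,100,100,100,100]}'
python3 - <<'E'
from h import *
st=bot.read_state(); im=bot.grab_frame("wrist"); print(st["eef_pos"],st["ee_rot"])
crop(cv2.convertScaleAbs(im,alpha=1.6),180,40,480,260,2.6,"w1.png")
E
```

```text
time_s: 0.53
eef_pos: [526.2, 137.1, 258.2]
ee_rot: [-3.141, 0.0, 1.57]
force: [0.8, 0.9, 0.0]
finger_gap: 91.1
grasp_force: 0.0
time_s: 0.95
eef_pos: [477.6, 277.8, 304.0]
ee_rot: [3.139, -0.005, 1.577]
force: [0.0, 0.0, -0.0]
finger_gap: 90.7
grasp_force: 0.0
[477.59162997 277.80067537 304.0356401 ] [ 3.13926375 -0.0053853   1.5767288 ]
```

View pics/w1.png

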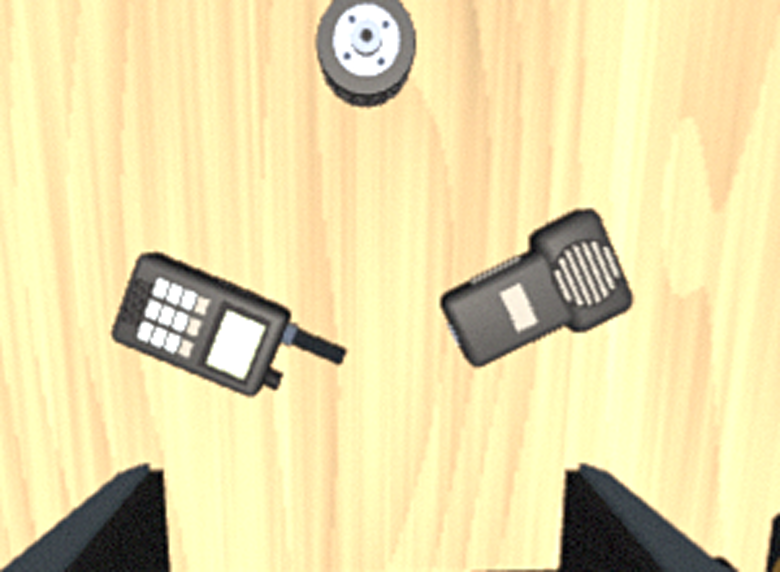

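```bash
cat > fit.py <<'E'
from h import *
from scipy.optimize import least_squares
def fit(c,loc,px,x0):
    f=lambda q:(pr(c,np.c_[loc[:,0]*np.cos(q[2])-loc[:,1]*np.sin(q[2])+q[0],loc[:,0]*np.sin(q[2])+loc[:,1]*np.cos(q[2])+q[1],loc[:,2]])-px).ravel()
    r=least_squares(f,x0,loss="soft_l1"); return r.x,f(r.x).reshape(-1,2).round(1)
E
cat > f1.py <<'E'
from fit import *
st={"eef_pos":[477.59162997,277.80067537,304.0356401],"ee_rot":[3.13926375,-0.0053853,1.5767288]}
c=cam("wrist",st); s=lambda v:np.array(v)/2.6+(180,40)
# radio: corners top z34, (x,y): antenna tip
print("radio",*fit(c,np.array([(-45,27,34),(45,27,34),(45,-27,34),(-45,-27,34),(83,14,14)]),s([(148,253),(290,304),(254,395),(113,338),(344,355)]),[392,291,-.3]))
print("mic",*fit(c,np.array([(-42,23,32),(-42,-23,32),(58,32,32),(58,-32,32),(18,32,32),(18,-32,32)]),s([(442,298),(476,366),(595,209),(633,305),(530,237),(573,331)]),[583,309,.4]))
print("load",bp(c,s([(366,36)]),60), bp(c,s([(366,40)]),46))
E
python3 f1.py
```

```text
radio [385.18785093 290.91294523  -0.39551071] [[-3.6 -2.3]
 [ 0.7  3. ]
 [ 1.1  1.4]
 [-2.1 -0.1]
 [ 0.8 -0.7]]
mic [5.66197384e+02 3.04843474e+02 4.72671356e-01] [[-1.9  0.1]
 [-1.7  1.7]
 [ 0.7 -3.7]
 [ 2.9  0.1]
 [-0.3 -1.3]
 [ 0.6  2.5]]
load [[477.5684142  434.21266787  60.        ]] [[477.64620042 435.25757606  46.        ]]
```

```bash
python3 -m inch '{"dp":[[-9,1,-15],[-9,1,-15],[-9,1,-15],[-9,1,-15],[-9,1,-15]],"turn":[[0,0,6.7],[0,0,6.7],[0,0,6.7],[0,0,6.7],[0,0,6.7]],"gripper":[100,100,100,100,100]}' | tail -0 && python3 -m inch '{"dp":[[-9,1,-15],[-9,1,-15],[-9,1,-15],[-9,1,-15],[-10,1,-15]],"turn":[[0,0,6.7],[0,0,6.7],[0,0,6.7],[0,0,6.7],[0,0,6.7]],"gripper":[100,100,100,100,100]}' | tail -0 && python3 -m inch '{"dp":[[0,0,0],[0,0,0],[0,0,0]],"turn":[[0,0,0],[0,0,0],[0,0,0]],"gripper":[100,100,100]}'
python3 - <<'E'
from h import *
st=bot.read_state(); im=bot.grab_frame("wrist"); print(st["eef_pos"].tolist(),st["ee_rot"].tolist())
crop(cv2.convertScaleAbs(im,alpha=1.6),190,70,450,270,3,"w2.png")
E
```

```text
time_s: 2.08
eef_pos: [389.2, 281.9, 152.7]
ee_rot: [3.14, 0.001, 2.737]
force: [-0.3, 0.4, 0.3]
finger_gap: 91.2
grasp_force: 0.0
[389.2132470553537, 281.90014572364703, 152.68571441024076] [3.140318730053504, 0.001178724103247486, 2.7370480805737576]Exception ignored on flushing sys.stdout:
BrokenPipeError: [Errno 32] Broken pipe
Exception ignored on flushing sys.stdout:
BrokenPipeError: [Errno 32] Broken pipe
```

View pics/w2.png

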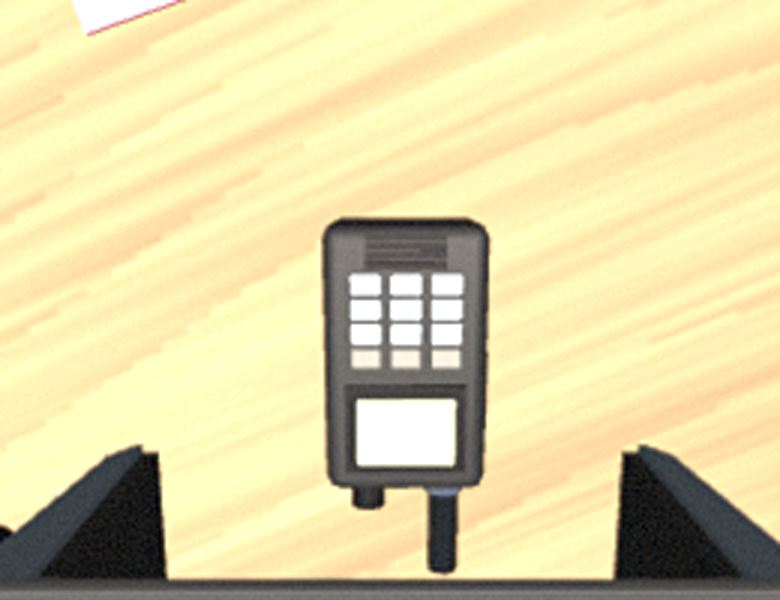

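Run:
```python
from fit import *
st={"eef_pos":[389.213,281.900,152.686],"ee_rot":[3.1403187,0.0011787,2.737048]}
c=cam("wrist",st); s=lambda v:np.array(v)/3+(190,70)
print("radio",*fit(c,np.array([(-45,27,30),(45,27,30),(45,-27,30),(-45,-27,30),(83,14,14)]),s([(489,224),(483,487),(328,487),(323,224),(442,573)]),[387,291,-.4]))
x=fit(c,np.array([(-45,27,30),(45,27,30),(45,-27,30),(-45,-27,30),(83,14,14)]),s([(489,224),(483,487),(328,487),(323,224),(442,573)]),[387,291,-.4])[0]
print((pr(c,[(x[0]+45*a*np.cos(x[2]),x[1]+45*a*np.sin(x[2]),z) for a in(-1,1) for z in (0,34)])-(190,70))*3)
```

```text
radio [384.25504305 289.78259116  -0.40349244] [[ 0.7 -0.3]
 [ 0.3  0.7]
 [-0.4  0.8]
 [-0.5 -0.2]
 [-0.  -0.9]]
[[404.57369576 217.08126784]
 [406.53246978 224.19073461]
 [403.83849059 460.94583357]
 [405.57238582 493.50898689]]
```

```bash
python3 -m inch '{"dp":[[-2,4,-30],[-2.5,4,-30],[0,0,-30],[0,0,-30],[0,0,-18]],"turn":[[0,0,0],[0,0,0],[0,0,0],[0,0,0],[0,0,0]],"gripper":[100,100,100,100,100]}' && python3 -m inch '{"dp":[[0,0,-5],[0,0,-4],[0,0,0],[0,0,0],[0,0,0]],"turn":[[0,0,0],[0,0,0],[0,0,0],[0,0,0],[0,0,0]],"gripper":[100,100,100,0,0]}' && python3 -m inch '{"dp":[[0,0,0],[0,0,0],[0,0,0],[0,0,0],[0,0,0]],"turn":[[0,0,0],[0,0,0],[0,0,0],[0,0,0],[0,0,0]],"gripper":[0,0,0,0,0]}'
```

```text
time_s: 2.55
eef_pos: [383.7, 289.6, 12.3]
ee_rot: [-3.141, -0.0, 2.738]
force: [0.7, -0.5, -0.2]
finger_gap: 90.9
grasp_force: 0.0
time_s: 2.97
eef_pos: [384.6, 290.7, 6.3]
ee_rot: [3.139, 0.002, 2.74]
force: [-0.0, -0.2, -0.8]
finger_gap: 80.3
grasp_force: 0.0
time_s: 3.38
eef_pos: [383.6, 290.1, 5.3]
ee_rot: [3.141, 0.0, 2.74]
force: [-0.2, 1.0, 2.4]
finger_gap: 53.7
grasp_force: 30.0
```

```bash
python3 -m inch '{"dp":[[0,0,15],[0,0,25],[0,0,25],[10,-14,20],[20,-28,10]],"turn":[[0,0,0],[0,0,0],[0,0,0],[0,0,2.1],[0,0,2.1]],"gripper":[0,0,0,0,0]}' && python3 -m inch '{"dp":[[20,-28,0],[20,-28,0],[20,-28,0],[20,-28,0],[20,-28,0]],"turn":[[0,0,2.1],[0,0,2.1],[0,0,2.1],[0,0,2.1],[0,0,2.1]],"gripper":[0,0,0,0,0]}' && python3 -m inch '{"dp":[[20,-28,0],[20,-28,0],[20,-28,0],[20,-28,0],[15,-22,0]],"turn":[[0,0,2.1],[0,0,2.1],[0,0,2.1],[0,0,2.1],[0,0,2.1]],"gripper":[0,0,0,0,0]}' && python3 -m inch '{"dp":[[13,-23,0],[0,0,0],[0,0,0],[0,0,0]],"turn":[[0,0,0.2],[0,0,0],[0,0,0],[0,0,0]],"gripper":[0,0,0,0]}'
```

```text
time_s: 3.8
eef_pos: [413.5, 249.9, 102.1]
ee_rot: [3.138, 0.001, 2.819]
force: [1.0, 0.5, -1.7]
finger_gap: 53.8
grasp_force: 30.0
time_s: 4.22
eef_pos: [513.6, 106.4, 99.5]
ee_rot: [-3.141, -0.001, 2.998]
force: [0.3, 1.1, -2.5]
finger_gap: 54.0
grasp_force: 30.0
time_s: 4.63
eef_pos: [609.4, -28.3, 99.1]
ee_rot: [-3.141, -0.001, -3.102]
force: [0.1, 0.7, -3.3]
finger_gap: 54.2
grasp_force: 30.0
time_s: 4.97
eef_pos: [620.4, -48.6, 99.1]
ee_rot: [3.141, -0.002, -3.1]
force: [0.7, 0.2, -2.2]
finger_gap: 53.6
grasp_force: 30.0
```

```bash
python3 -m inch '{"dp":[[1,-0.5,-25],[0.5,0,-25],[0,0,-15],[0,0,-8],[0,0,-4]],"turn":[[0,0,0],[0,0,0],[0,0,0],[0,0,0],[0,0,0]],"gripper":[0,0,0,0,0]}' && python3 -m inch '{"dp":[[0,0,-4],[0,0,-3],[0,0,-2],[0,0,0],[0,0,0]],"turn":[[0,0,0],[0,0,0],[0,0,0],[0,0,0],[0,0,0]],"gripper":[0,0,0,0,0]}'
```

```text
time_s: 5.38
eef_pos: [621.6, -48.3, 21.6]
ee_rot: [3.141, -0.003, -3.098]
force: [-0.0, 0.7, -3.2]
finger_gap: 53.8
grasp_force: 30.0
time_s: 5.8
eef_pos: [623.3, -49.5, 14.5]
ee_rot: [-3.142, 0.001, -3.1]
force: [0.7, 0.1, -2.3]
finger_gap: 53.9
grasp_force: 30.0
```

```bash
python3 -m inch '{"dp":[[0,0,-1],[0,0,-1],[0,0,0],[0,0,0]],"turn":[[0,0,0],[0,0,0],[0,0,0],[0,0,0]],"gripper":[0,0,0,0]}' && python3 -m inch '{"dp":[[0,0,0],[0,0,0],[0,0,0],[0,0,0],[0,0,0]],"turn":[[0,0,0],[0,0,0],[0,0,0],[0,0,0],[0,0,0]],"gripper":[65,70,75,75,75]}' && python3 -m inch '{"dp":[[0,0,5],[0,0,10],[0,0,20],[0,0,30],[0,0,35]],"turn":[[0,0,0],[0,0,0],[0,0,0],[0,0,0],[0,0,0]],"gripper":[75,75,75,75,100]}'
```

```text
time_s: 6.13
eef_pos: [623.4, -49.6, 12.3]
ee_rot: [-3.142, 0.001, -3.1]
force: [0.2, -0.4, -0.8]
finger_gap: 53.9
grasp_force: 30.0
time_s: 6.55
eef_pos: [623.1, -49.5, 12.1]
ee_rot: [3.142, 0.0, -3.1]
force: [0.1, 0.7, 0.5]
finger_gap: 68.3
grasp_force: 0.0
time_s: 6.97
eef_pos: [621.9, -49.4, 112.4]
ee_rot: [3.141, -0.003, -3.1]
force: [0.4, 0.1, 0.5]
finger_gap: 72.7
grasp_force: 0.0
```

```bash
python3 -m inch '{"dp":[[-5.6,35,6],[-5.6,35,6],[-5.6,35,6],[-5.6,35,6],[-5.6,35,6]],"turn":[[0,0,2.5],[0,0,2.5],[0,0,2.5],[0,0,2.5],[0,0,2.5]],"gripper":[100,100,100,100,100]}' && python3 -m inch '{"dp":[[-5.6,35,6],[-5.6,35,6],[-5.6,35,6],[-5.6,35,6],[-5.6,35,6]],"turn":[[0,0,2.5],[0,0,2.5],[0,0,2.5],[0,0,2.5],[0,0,2.2]],"gripper":[100,100,100,100,100]}' && python3 -m inch '{"dp":[[0,4,0],[0,0,0],[0,0,0],[0,0,0]],"turn":[[0,0,0],[0,0,0],[0,0,0],[0,0,0]],"gripper":[100,100,100,100]}'
python3 - <<'E'
from h import *
st=bot.read_state(); im=bot.grab_frame("wrist"); print(st["eef_pos"].tolist(),st["ee_rot"].tolist())
c=cam("wrist",st); print(pr(c,[(566,305,32),(477,435,60)]))
crop(cv2.convertScaleAbs(im,alpha=1.6),240,40,540,265,2.6,"w3.png")
E
```

```text
time_s: 7.38
eef_pos: [594.7, 127.0, 143.6]
ee_rot: [3.142, 0.002, -2.88]
force: [0.4, -0.3, 1.3]
finger_gap: 90.8
grasp_force: 0.0
time_s: 7.8
eef_pos: [566.5, 302.3, 173.6]
ee_rot: [3.142, 0.001, -2.666]
force: [-0.2, 0.2, -0.4]
finger_gap: 91.3
grasp_force: 0.0
time_s: 8.13
eef_pos: [567.1, 303.1, 172.0]
ee_rot: [-3.141, -0.001, -2.67]
force: [0.2, -0.0, 0.1]
finger_gap: 91.4
grasp_force: 0.0
[567.0700391775391, 303.07746101436555, 172.0045622105017] [-3.1410362846508133, -0.0006952689628858533, -2.6698844905257055]
[[321.33037486 194.09534444]
 [486.71891387 180.01248257]]
```

View pics/w3.png

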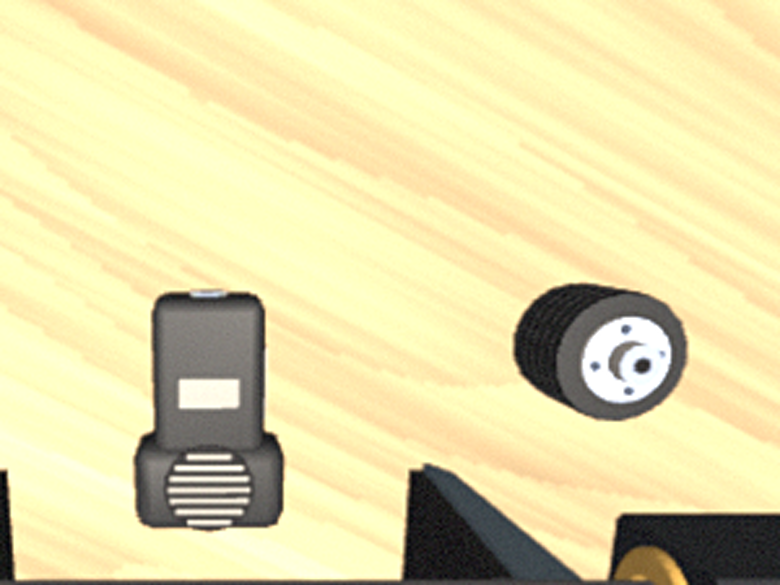

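Run:
```python
from fit import *
st={"eef_pos":[567.07,303.077,172.005],"ee_rot":[-3.141036,-0.000695,-2.669884]}
c=cam("wrist",st); s=lambda v:np.array(v)/2.6+(240,40)
print("mic",*fit(c,np.array([(-42,23,27),(-42,-23,27),(58,32,29),(58,-32,29),(18,32,29),(18,-32,29)]),s([(264,298),(153,298),(281,526),(138,526),(283,434),(136,434)]),[566,305,.47]))
print("load",bp(c,s([(641,365)]),60),bp(c,s([(626,361)]),46))
```

```text
mic [5.64827593e+02 3.03292500e+02 4.74775089e-01] [[ 1.  -3. ]
 [-0.8 -2.9]
 [ 1.2  0.3]
 [-1.3  0.5]
 [ 1.3  1.1]
 [-1.6  1.2]]
load [[477.37218874 435.05549895  60.        ]] [[477.47621576 437.23328099  46.        ]]
```

```bash
python3 -m inch '{"dp":[[-1,0,-30],[-1.3,0.2,-35],[0,0,-35],[0,0,-30],[0,0,-20]],"turn":[[0,0,0],[0,0,0],[0,0,0],[0,0,0],[0,0,0]],"gripper":[100,100,100,100,100]}' && python3 -m inch '{"dp":[[0,0,-10],[0,0,-6],[0,0,0],[0,0,0],[0,0,0]],"turn":[[0,0,0],[0,0,0],[0,0,0],[0,0,0],[0,0,0]],"gripper":[100,100,100,0,0]}' && python3 -m inch '{"dp":[[0,0,0],[0,0,0],[0,0,0],[0,0,0],[0,0,0]],"turn":[[0,0,0],[0,0,0],[0,0,0],[0,0,0],[0,0,0]],"gripper":[0,0,0,0,0]}'
```

```text
time_s: 8.6
eef_pos: [563.4, 302.1, 18.8]
ee_rot: [-3.141, -0.005, -2.671]
force: [0.5, -0.5, 0.3]
finger_gap: 91.0
grasp_force: 0.0
time_s: 9.02
eef_pos: [565.9, 305.0, 7.7]
ee_rot: [3.142, 0.003, -2.669]
force: [0.6, -0.1, -0.3]
finger_gap: 80.8
grasp_force: 0.0
time_s: 9.43
eef_pos: [564.9, 304.5, 6.3]
ee_rot: [-3.141, 0.0, -2.668]
force: [0.6, -2.1, 1.0]
finger_gap: 47.5
grasp_force: 0.9
```

```bash
python3 -m inch '{"dp":[[0,0,0],[0,0,0],[0,0,0]],"turn":[[0,0,0],[0,0,0],[0,0,0]],"gripper":[0,0,0]}' && python3 -m inch '{"dp":[[0,0,15],[0,0,25],[0,0,30],[7,-30,15],[7,-30,0]],"turn":[[0,0,0],[0,0,0],[0,0,0],[0,0,-3.1],[0,0,-3.1]],"gripper":[0,0,0,0,0]}' && python3 -m inch '{"dp":[[7.5,-30,0],[7.5,-30,0],[7.5,-30,0],[7.5,-30,0],[7.5,-30,0]],"turn":[[0,0,-3.1],[0,0,-3.1],[0,0,-3.1],[0,0,-3.1],[0,0,-3.1]],"gripper":[0,0,0,0,0]}' && python3 -m inch '{"dp":[[7.5,-31,0],[0,0,0],[0,0,0],[0,0,0]],"turn":[[0,0,-3.1],[0,0,0],[0,0,0],[0,0,0]],"gripper":[0,0,0,0]}'
```

```text
time_s: 9.68
eef_pos: [565.0, 304.5, 6.3]
ee_rot: [-3.141, 0.0, -2.668]
force: [-0.1, -1.0, 2.6]
finger_gap: 45.7
grasp_force: 30.0
time_s: 10.1
eef_pos: [580.6, 246.6, 94.6]
ee_rot: [3.141, 0.007, -2.776]
force: [0.5, -0.7, -2.0]
finger_gap: 45.7
grasp_force: 30.0
time_s: 10.52
eef_pos: [615.7, 93.6, 90.1]
ee_rot: [3.141, -0.002, -3.05]
force: [0.5, 1.0, -2.9]
finger_gap: 45.7
grasp_force: 30.0
time_s: 10.85
eef_pos: [623.1, 64.1, 90.3]
ee_rot: [3.141, -0.002, -3.102]
force: [0.7, 0.3, -2.3]
finger_gap: 46.0
grasp_force: 30.0
```

```bash
python3 -m inch '{"dp":[[0.5,-1,-25],[0,0,-20],[0,0,-12],[0,0,-8],[0,0,-4]],"turn":[[0,0,0],[0,0,0],[0,0,0],[0,0,0],[0,0,0]],"gripper":[0,0,0,0,0]}' && python3 -m inch '{"dp":[[0,0,-4],[0,0,-2],[0,0,-1],[0,0,0],[0,0,0]],"turn":[[0,0,0],[0,0,0],[0,0,0],[0,0,0],[0,0,0]],"gripper":[0,0,0,0,0]}'
```

```text
time_s: 11.27
eef_pos: [623.4, 63.6, 20.7]
ee_rot: [3.141, -0.002, -3.1]
force: [0.5, -0.3, -2.5]
finger_gap: 45.6
grasp_force: 30.0
time_s: 11.68
eef_pos: [624.6, 62.7, 15.6]
ee_rot: [3.141, 0.001, -3.102]
force: [1.0, -0.0, -2.4]
finger_gap: 46.1
grasp_force: 30.0
```

```bash
python3 -m inch '{"dp":[[0,0,-1.2],[0,0,-1],[0,0,0],[0,0,0]],"turn":[[0,0,0],[0,0,0],[0,0,0],[0,0,0]],"gripper":[0,0,0,0]}' && python3 -m inch '{"dp":[[0,0,0],[0,0,0],[0,0,0],[0,0,0],[0,0,0]],"turn":[[0,0,0],[0,0,0],[0,0,0],[0,0,0],[0,0,0]],"gripper":[60,65,68,68,68]}' && python3 -m inch '{"dp":[[0,0,5],[0,0,10],[0,0,20],[0,0,30],[0,0,35]],"turn":[[0,0,0],[0,0,0],[0,0,0],[0,0,0],[0,0,0]],"gripper":[68,68,68,68,100]}' && python3 -m inch '{"dp":[[-13,34,0],[-13,34,0],[-13,34,0],[-13,34,0],[-13,34,0]],"turn":[[0,0,0],[0,0,0],[0,0,0],[0,0,0],[0,0,0]],"gripper":[100,100,100,100,100]}' && python3 -m inch '{"dp":[[-13,34,0],[-13,34,0],[-14,34,0],[-14,34,0],[-14,34,0]],"turn":[[0,0,0],[0,0,0],[0,0,0],[0,0,0],[0,0,0]],"gripper":[100,100,100,100,100]}' && python3 -m inch '{"dp":[[-13.5,32,0],[0,0,0],[0,0,0],[0,0,0],[0,0,0]],"turn":[[0,0,0],[0,0,0],[0,0,0],[0,0,0],[0,0,0]],"gripper":[100,100,100,100,100]}'
```

```text
time_s: 12.02
eef_pos: [624.6, 62.7, 13.3]
ee_rot: [3.141, 0.001, -3.101]
force: [0.1, -0.2, 1.6]
finger_gap: 45.9
grasp_force: 30.0
time_s: 12.43
eef_pos: [624.2, 62.7, 12.8]
ee_rot: [3.142, 0.0, -3.101]
force: [0.2, 0.2, 0.7]
finger_gap: 62.4
grasp_force: 0.0
time_s: 12.85
eef_pos: [623.1, 62.6, 113.2]
ee_rot: [-3.142, -0.003, -3.101]
force: [0.7, 0.2, 0.3]
finger_gap: 66.1
grasp_force: 0.0
time_s: 13.27
eef_pos: [558.7, 234.1, 114.1]
ee_rot: [3.141, 0.002, -3.102]
force: [0.6, 0.1, -0.4]
finger_gap: 90.9
grasp_force: 0.0
time_s: 13.68
eef_pos: [490.5, 404.4, 114.0]
ee_rot: [3.141, 0.001, -3.101]
force: [0.9, 0.1, -0.1]
finger_gap: 91.1
grasp_force: 0.0
time_s: 14.1
eef_pos: [478.2, 433.6, 113.2]
ee_rot: [-3.141, 0.0, -3.103]
force: [-0.3, -0.1, -0.3]
finger_gap: 91.1
grasp_force: 0.0
```

```bash
python3 -m inch '{"dp":[[-0.8,1,-30],[0,0,-30],[0,0,-20],[0,0,-10],[0,0,-5]],"turn":[[0,0,0],[0,0,0],[0,0,0],[0,0,0],[0,0,0]],"gripper":[100,100,100,100,100]}' && python3 -m inch '{"dp":[[0,0,0],[0,0,0],[0,0,0],[0,0,0],[0,0,0]],"turn":[[0,0,0],[0,0,0],[0,0,0],[0,0,0],[0,0,0]],"gripper":[100,100,0,0,0]}' && python3 -m inch '{"dp":[[0,0,0],[0,0,0],[0,0,0],[0,0,0],[0,0,0]],"turn":[[0,0,0],[0,0,0],[0,0,0],[0,0,0],[0,0,0]],"gripper":[0,0,0,0,0]}'
```

```text
time_s: 14.52
eef_pos: [476.9, 434.0, 16.3]
ee_rot: [-3.14, -0.002, -3.103]
force: [0.6, 0.2, -0.9]
finger_gap: 91.5
grasp_force: 0.0
time_s: 14.93
eef_pos: [477.4, 436.2, 18.9]
ee_rot: [3.14, 0.002, -3.101]
force: [0.1, -0.0, 0.6]
finger_gap: 73.5
grasp_force: 0.0
time_s: 15.35
eef_pos: [476.9, 435.5, 17.9]
ee_rot: [-3.141, -0.0, -3.101]
force: [-0.1, -1.0, 1.6]
finger_gap: 49.4
grasp_force: 30.0
```

```bash
python3 -m inch '{"dp":[[0,0,15],[0,0,25],[0,0,30],[0,-20,5],[0,-35,0]],"turn":[[0,0,0],[0,0,0],[0,0,0],[0,0,0],[0,0,0]],"gripper":[0,0,0,0,0]}' && python3 -m inch '{"dp":[[0,-38,0],[0,-38,0],[0,-38,0],[0,-38,0],[0,-38,0]],"turn":[[0,0,0],[0,0,0],[0,0,0],[0,0,0],[0,0,0]],"gripper":[0,0,0,0,0]}' && python3 -m inch '{"dp":[[0,-38,0],[0,-38,0],[0,-37,0],[0,-20,0],[0,0,0]],"turn":[[0,0,0],[0,0,0],[0,0,0],[0,0,0],[0,0,0]],"gripper":[0,0,0,0,0]}' && python3 -m inch '{"dp":[[0,0,0],[0,0,0],[0,0,0]],"turn":[[0,0,0],[0,0,0],[0,0,0]],"gripper":[0,0,0]}'
```

```text
time_s: 15.77
eef_pos: [478.6, 384.3, 95.1]
ee_rot: [3.136, 0.006, -3.098]
force: [0.8, -0.5, -2.7]
finger_gap: 49.7
grasp_force: 30.0
time_s: 16.18
eef_pos: [476.1, 188.9, 92.2]
ee_rot: [-3.141, -0.001, -3.101]
force: [1.5, -0.2, -2.6]
finger_gap: 49.8
grasp_force: 30.0
time_s: 16.6
eef_pos: [476.0, 54.1, 92.3]
ee_rot: [-3.14, -0.002, -3.106]
force: [0.1, 0.2, -2.7]
finger_gap: 49.4
grasp_force: 30.0
time_s: 16.85
eef_pos: [476.9, 58.6, 92.6]
ee_rot: [3.141, -0.0, -3.1]
force: [-0.4, 0.1, -2.6]
finger_gap: 49.5
grasp_force: 30.0
```

```bash
python3 -m inch '{"dp":[[-0.3,-1.5,-22],[0,0,-18],[0,0,-12],[0,0,-6],[0,0,-4]],"turn":[[0,0,0],[0,0,0],[0,0,0],[0,0,0],[0,0,0]],"gripper":[0,0,0,0,0]}' && python3 -m inch '{"dp":[[0,0,-2],[0,0,-1],[0,0,-1],[0,0,0],[0,0,0]],"turn":[[0,0,0],[0,0,0],[0,0,0],[0,0,0],[0,0,0]],"gripper":[0,0,0,0,0]}' && python3 -m inch '{"dp":[[0,0,-1],[0,0,-0.5],[0,0,0],[0,0,0]],"turn":[[0,0,0],[0,0,0],[0,0,0],[0,0,0]],"gripper":[0,0,0,0]}'
```

```text
time_s: 17.27
eef_pos: [476.3, 57.1, 30.0]
ee_rot: [3.141, -0.001, -3.1]
force: [-0.4, -0.5, -3.1]
finger_gap: 49.4
grasp_force: 30.0
time_s: 17.68
eef_pos: [477.0, 56.2, 27.2]
ee_rot: [3.141, 0.001, -3.101]
force: [0.3, -0.4, -1.4]
finger_gap: 49.3
grasp_force: 30.0
time_s: 18.02
eef_pos: [476.6, 56.2, 25.3]
ee_rot: [3.141, 0.0, -3.102]
force: [0.8, 0.5, -2.2]
finger_gap: 49.6
grasp_force: 30.0
```

```bash
python3 -m inch '{"dp":[[0,0,-0.6],[0,0,0],[0,0,0],[0,0,0],[0,0,0]],"turn":[[0,0,0],[0,0,0],[0,0,0],[0,0,0],[0,0,0]],"gripper":[0,0,60,65,75]}' && python3 -m inch '{"dp":[[0,0,0],[0,0,0],[0,0,0],[0,0,0]],"turn":[[0,0,0],[0,0,0],[0,0,0],[0,0,0]],"gripper":[85,85,85,85]}' && python3 -m inch '{"dp":[[0,0,8],[0,0,30],[0,0,40],[0,0,40],[0,-30,25]],"turn":[[0,0,0],[0,0,0],[0,0,0],[0,0,0],[0,0,-2]],"gripper":[85,85,85,100,100]}' && python3 -m inch '{"dp":[[-7,-36,0],[-7,-36,0],[-7,-36,0],[-7,-36,0],[-7,-36,0]],"turn":[[0,0,-2],[0,0,-2],[0,0,-2],[0,0,-2],[0,0,-2]],"gripper":[100,100,100,100,100]}' && python3 -m inch '{"dp":[[-7,-36,0],[-7,-36,0],[-7,-36,0],[-7,-30,0],[0,0,0]],"turn":[[0,0,-2],[0,0,-2],[0,0,-2],[0,0,-2],[0,0,0]],"gripper":[100,100,100,100,100]}' && python3 -m inch '{"dp":[[0,0,0],[0,0,0],[0,0,0]],"turn":[[0,0,0],[0,0,0],[0,0,0]],"gripper":[100,100,100]}'
python3 - <<'E'
from h import *
st=bot.read_state(); im=bot.grab_frame("wrist"); print(st["eef_pos"].tolist(),st["ee_rot"].tolist(),st["qpos"].round(2))
c=cam("wrist",st); print(pr(c,[(403,-296,42),(466,-463,40)]))
crop(cv2.convertScaleAbs(im,alpha=1.3),80,20,480,320,2,"w4.png")
E
```

```text
time_s: 18.43
eef_pos: [477.0, 56.2, 24.9]
ee_rot: [3.141, 0.001, -3.101]
force: [0.7, -0.9, 0.8]
finger_gap: 63.0
grasp_force: 0.0
time_s: 18.77
eef_pos: [476.6, 56.2, 24.7]
ee_rot: [3.142, 0.0, -3.101]
force: [-0.1, -0.9, -0.3]
finger_gap: 77.7
grasp_force: 0.0
time_s: 19.18
eef_pos: [478.3, 29.0, 172.2]
ee_rot: [3.139, 0.006, -3.133]
force: [1.1, -0.0, -0.2]
finger_gap: 88.3
grasp_force: 0.0
time_s: 19.6
eef_pos: [441.0, -155.3, 168.5]
ee_rot: [-3.142, 0.001, 2.971]
force: [0.9, -0.4, 0.2]
finger_gap: 91.4
grasp_force: 0.0
time_s: 20.02
eef_pos: [412.8, -296.7, 168.3]
ee_rot: [-3.139, 0.002, 2.827]
force: [0.2, -0.3, 0.4]
finger_gap: 91.0
grasp_force: 0.0
time_s: 20.27
eef_pos: [413.7, -290.7, 167.9]
ee_rot: [3.141, -0.0, 2.834]
force: [-0.4, -1.2, -0.0]
finger_gap: 91.5
grasp_force: 0.0
[413.7134912267068, -290.67981723206015, 167.86705236017434] [3.1410674261219476, -0.00015728222044497642, 2.834040180696076] [-0.64  0.25  1.79  0.    1.1  -1.9 ]
[[311.61955467 189.07619904]
 [185.00610904 287.0579451 ]]
```

View pics/w4.png

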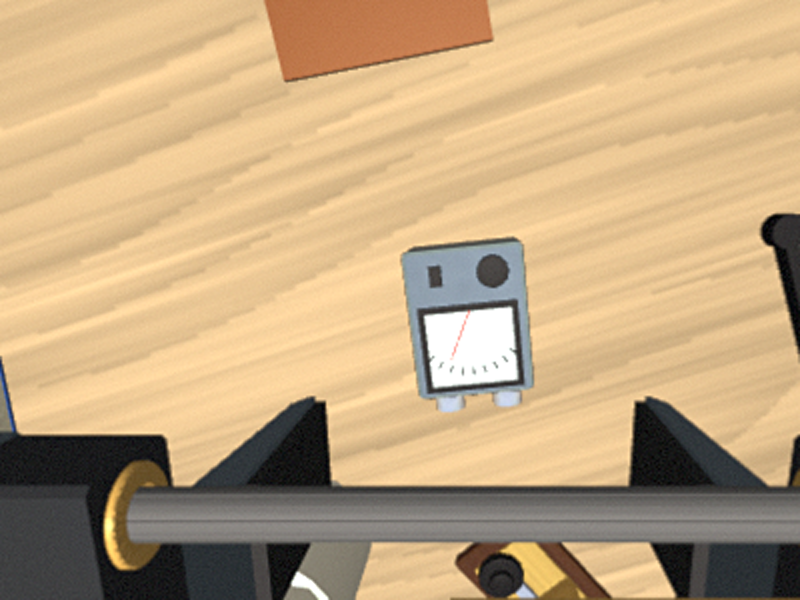

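Run:
```python
from fit import *
st={"eef_pos":[413.713,-290.68,167.867],"ee_rot":[3.141067,-0.000157,2.83404]}
c=cam("wrist",st); s=lambda v:np.array(v)/2+(80,20)
print("meter",*fit(c,np.array([(-38,30,41),(38,30,41),(38,-30,41),(-38,-30,41)]),s([(521,245),(533,386),(418,399),(404,256)]),[405,-296,-.2]))
cs=cam("scene"); print("mug",bp(cs,[(158.6,212)],0),bp(cs,[(152,183)],92)); print("key",bp(cs,[(181,232)],10))
```

```text
meter [ 3.97638788e+02 -2.91483519e+02 -2.16240742e-01] [[ 0.9 -1.3]
 [ 0.3  3. ]
 [-0.1  1.6]
 [-2.3 -1.1]]
mug [[ 513.27513709 -421.88403344    0.        ]] [[ 504.04763186 -426.76925507   92.        ]]
key [[ 582.82147477 -300.33557464   10.        ]]
```

```bash
python3 -m inch '{"dp":[[-8,-1,-30],[-8,0,-35],[0,0,-35],[0,0,-30],[0,0,-15]],"turn":[[0,0,3],[0,0,2.2],[0,0,0],[0,0,0],[0,0,0]],"gripper":[100,100,100,100,100]}' && python3 -m inch '{"dp":[[0,0,-10],[0,0,-5],[0,0,0],[0,0,0],[0,0,0]],"turn":[[0,0,0],[0,0,0],[0,0,0],[0,0,0],[0,0,0]],"gripper":[100,100,100,0,0]}' && python3 -m inch '{"dp":[[0,0,0],[0,0,0],[0,0,0],[0,0,0],[0,0,0]],"turn":[[0,0,0],[0,0,0],[0,0,0],[0,0,0],[0,0,0]],"gripper":[0,0,0,0,0]}'
```

```text
time_s: 20.73
eef_pos: [396.0, -290.2, 19.8]
ee_rot: [3.139, -0.005, 2.925]
force: [-0.3, 0.2, 0.1]
finger_gap: 91.3
grasp_force: 0.0
time_s: 21.15
eef_pos: [398.6, -293.3, 8.9]
ee_rot: [-3.141, 0.002, 2.924]
force: [-1.0, -0.5, -0.1]
finger_gap: 80.6
grasp_force: 0.0
time_s: 21.57
eef_pos: [398.1, -292.6, 8.3]
ee_rot: [3.141, 0.001, 2.923]
force: [0.7, 3.8, 5.5]
finger_gap: 59.9
grasp_force: 30.0
```

```bash
python3 -m inch '{"dp":[[0,0,15],[0,0,25],[0,0,30],[5,15,20],[10,30,0]],"turn":[[0,0,0],[0,0,0],[0,0,0],[0,0,1.8],[0,0,1.8]],"gripper":[0,0,0,0,0]}' && python3 -m inch '{"dp":[[10,30,0],[10,30,0],[10,30,0],[10,30,0],[10,30,0]],"turn":[[0,0,1.8],[0,0,1.8],[0,0,1.8],[0,0,1.8],[0,0,1.8]],"gripper":[0,0,0,0,0]}' && python3 -m inch '{"dp":[[9,28,0],[5,16,0],[0,0,0],[0,0,0],[0,0,0]],"turn":[[0,0,1.8],[0,0,0.3],[0,0,0],[0,0,0],[0,0,0]],"gripper":[0,0,0,0,0]}'
```

```text
time_s: 21.98
eef_pos: [414.8, -251.4, 101.2]
ee_rot: [-3.136, 0.008, 2.985]
force: [0.8, -0.7, -5.1]
finger_gap: 60.1
grasp_force: 30.0
time_s: 22.4
eef_pos: [461.9, -96.4, 96.9]
ee_rot: [-3.142, -0.002, -3.138]
force: [-0.1, -0.2, -5.1]
finger_gap: 59.8
grasp_force: 30.0
time_s: 22.82
eef_pos: [475.8, -54.3, 97.0]
ee_rot: [-3.141, -0.002, -3.103]
force: [0.2, -0.7, -4.5]
finger_gap: 60.0
grasp_force: 30.0
```

```bash
python3 -m inch '{"dp":[[0.5,0.4,-25],[0,0,-22],[0,0,-14],[0,0,-8],[0,0,-4]],"turn":[[0,0,0],[0,0,0],[0,0,0],[0,0,0],[0,0,0]],"gripper":[0,0,0,0,0]}' && python3 -m inch '{"dp":[[0,0,-3],[0,0,-2],[0,0,-1],[0,0,0],[0,0,0]],"turn":[[0,0,0],[0,0,0],[0,0,0],[0,0,0],[0,0,0]],"gripper":[0,0,0,0,0]}' && python3 -m inch '{"dp":[[0,0,-1],[0,0,-0.7],[0,0,0],[0,0,0]],"turn":[[0,0,0],[0,0,0],[0,0,0],[0,0,0]],"gripper":[0,0,0,0]}'
```

```text
time_s: 23.23
eef_pos: [476.1, -54.3, 23.5]
ee_rot: [3.141, -0.002, -3.105]
force: [-0.2, -0.5, -4.4]
finger_gap: 60.0
grasp_force: 30.0
time_s: 23.65
eef_pos: [477.5, -53.5, 19.2]
ee_rot: [-3.141, 0.001, -3.103]
force: [-0.3, 0.1, -3.9]
finger_gap: 60.3
grasp_force: 30.0
time_s: 23.98
eef_pos: [477.1, -53.4, 17.0]
ee_rot: [3.142, 0.0, -3.103]
force: [0.2, -0.2, -4.1]
finger_gap: 59.8
grasp_force: 30.0
```

```bash
python3 -m inch '{"dp":[[0,0,-1],[0,0,-0.6],[0,0,0],[0,0,0]],"turn":[[0,0,0],[0,0,0],[0,0,0],[0,0,0]],"gripper":[0,0,0,0]}' && python3 -m inch '{"dp":[[0,0,0],[0,0,0],[0,0,0],[0,0,0],[0,0,0]],"turn":[[0,0,0],[0,0,0],[0,0,0],[0,0,0],[0,0,0]],"gripper":[70,74,76,76,76]}' && python3 -m inch '{"dp":[[0,0,5],[0,0,10],[0,0,25],[0,0,35],[-10,10,40]],"turn":[[0,0,0],[0,0,0],[0,0,0],[0,0,0],[0,0,0]],"gripper":[76,76,76,76,76]}' && python3 -m inch '{"dp":[[-25,15,25],[-25,15,25],[-25,15,25],[0,0,0],[0,0,0]],"turn":[[0,0,0],[0,0,0],[0,0,0],[0,0,0],[0,0,0]],"gripper":[76,76,76,76,76]}'
python3 - <<'E'
from h import *
st=bot.read_state(); im=bot.grab_frame("wrist"); print(st["eef_pos"].tolist(),st["ee_rot"].tolist(),st["qpos"].round(2))
c=cam("wrist",st); print(pr(c,[(477,57,7),(624,63,7),(622.4,-49,7),(477,-53,7)]))
crop(cv2.convertScaleAbs(im,alpha=1.5),160,100,480,400,2,"w5.png")
im=bot.grab_frame("scene"); crop(cv2.convertScaleAbs(im,alpha=1.5),215,180,360,300,5,"s5.png")
E
```

```text
time_s: 24.32
eef_pos: [477.2, -53.4, 15.4]
ee_rot: [3.141, 0.0, -3.103]
force: [-0.1, 0.3, -3.4]
finger_gap: 59.7
grasp_force: 30.0
time_s: 24.73
eef_pos: [477.4, -53.4, 15.6]
ee_rot: [-3.142, 0.001, -3.103]
force: [-0.6, 0.0, -1.1]
finger_gap: 69.4
grasp_force: 0.0
time_s: 25.15
eef_pos: [467.8, -44.3, 130.4]
ee_rot: [-3.141, -0.001, -3.104]
force: [0.9, 0.6, 0.2]
finger_gap: 69.4
grasp_force: 0.0
time_s: 25.57
eef_pos: [392.4, 1.8, 206.4]
ee_rot: [-3.141, 0.005, -3.102]
force: [0.9, -0.6, 0.4]
finger_gap: 69.0
grasp_force: 0.0
[392.36780551043256, 1.829954039698703, 206.4191294947366] [-3.141246759037019, 0.004836695536852842, -3.101671822375477] [-0.02  0.03  1.95 -0.    1.15 -1.64]
[[358.93920752 247.12385302]
 [355.6542345  341.64390725]
 [278.0181254  338.082752  ]
 [275.43259768 244.04824132]]
```

View pics/w5.png

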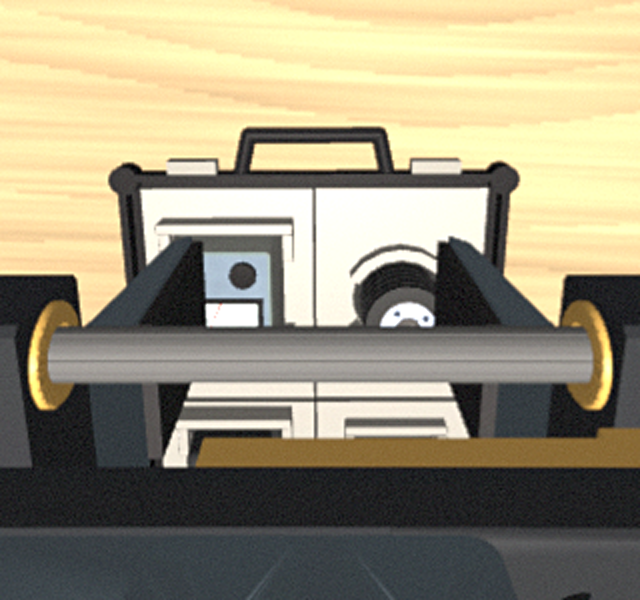

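View pics/s5.png

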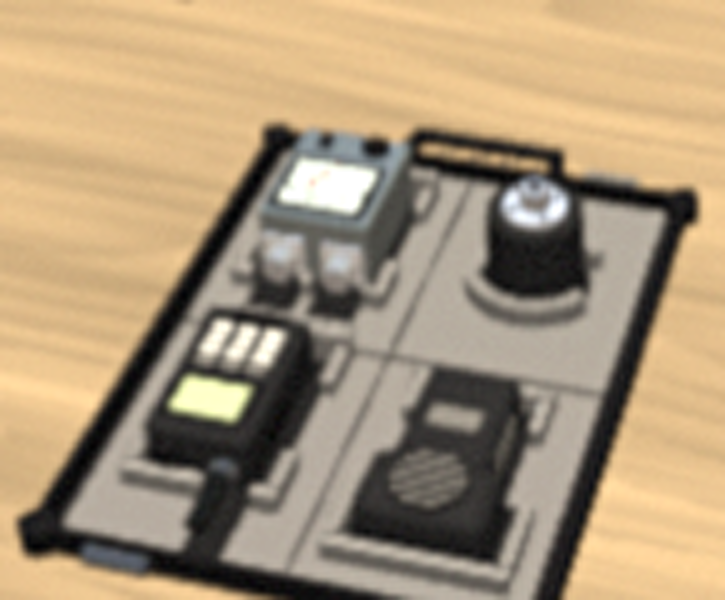

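```bash
python3 -m inch '{"dp":[[35,0,10],[40,0,10],[40,0,10],[40,0,10],[40,0,5]],"turn":[[0,0,0],[0,0,0],[0,0,0],[0,0,0],[0,0,0]],"gripper":[76,76,76,76,76]}' && python3 -m inch '{"dp":[[30,0,0],[15,0,0],[0,0,0],[0,0,0],[0,0,0]],"turn":[[0,0,0],[0,0,0],[0,0,0],[0,0,0],[0,0,0]],"gripper":[76,76,76,76,76]}'
python3 - <<'E'
from h import *
st=bot.read_state(); im=bot.grab_frame("wrist"); print(st["eef_pos"].tolist(),st["ee_rot"].tolist())
crop(cv2.convertScaleAbs(im,alpha=1.7),190,0,450,240,2.5,"w6.png")
c=cam("wrist",st); u=lambda X:((pr(c,X)-(190,0))*2.5).round(0).tolist()
y=.038; ux=np.array([np.cos(y),np.sin(y),0]); uy=np.array([-np.sin(y),np.cos(y),0])
B=lambda h,x0,x1,w,z:u([np.array([*h,z])+a*ux+b*uy for a in(x0,x1) for b in(w,-w)])
print("radio",B((622.4,-49.2),-45,45,27,41)); print("mic back/head",B((624,62.9),-42,58,23,39)); print("meter",B((477,-53.4),-38,38,30,49)); print("load sock",u([(476.8,57,67)]))
E
```

```text
time_s: 26.08
eef_pos: [590.0, 0.7, 248.7]
ee_rot: [-3.142, -0.001, -3.104]
force: [0.4, 0.4, 0.6]
finger_gap: 69.3
grasp_force: 0.0
time_s: 26.5
eef_pos: [631.5, 1.0, 248.1]
ee_rot: [3.141, -0.003, -3.104]
force: [-0.7, 0.5, -0.1]
finger_gap: 69.4
grasp_force: 0.0
[631.4858878174607, 1.0042790216049675, 248.07807480291962] [3.1413534561395124, -0.0034156083044543095, -3.103761695014488]
radio [[277.0, 344.0], [167.0, 344.0], [280.0, 521.0], [176.0, 521.0]]
mic back/head [[496.0, 362.0], [403.0, 362.0], [485.0, 554.0], [398.0, 554.0]]
meter [[281.0, 16.0], [141.0, 16.0], [283.0, 205.0], [152.0, 205.0]]
load sock [[470.0, 113.0]]
```

View pics/w6.png

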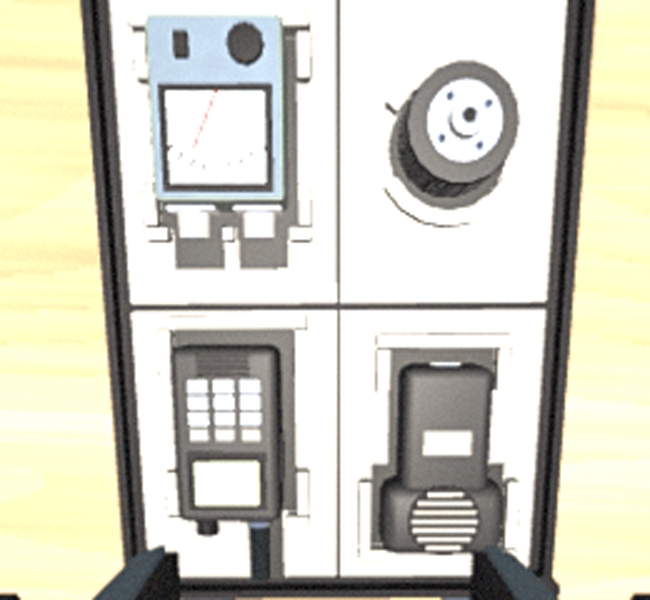

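```bash
python3 -c "
from rig import bot
print(bot.close_job())"
```

```text
the job is handed in; nothing more can be done
None
```

The radio, microphone, dummy load and power meter are each set down in their own trays the right way round and released. The last wrist view matched their home positions to within a few millimetres, I did not touch the mug or the Morse key, and I handed the job in at about 26.5 s; no verdict came back.

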